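# Dock a column cartridge in its V-cradle

### The job

Load the steel column cartridge into its holder without ever picking it up: push it by its side with the fingers so that it rolls along the bench, up the holder's ramp and drops into the V. Then push on its near end until its spigot is fully home in the port block, and swing the keeper arm all the way round behind that end so that the cartridge cannot back out. The cartridge stays down on the bench and holder all the time, and the things standing around are left where they are.

Things in the scene. Friction and masses are not known exactly. Their poses are not given: they have to be found in the camera images.
- cartridge: Plain polished steel cylinder (slippery, friction about 0.3), 44 mm in diameter, 150 mm long, about 0.4 kg, loose on the bench; rolls freely. Origin: on its axis at mid-length, 22 mm above the bench. Its x axis runs along the cylinder towards the far end, which bears a dark spigot (14 mm diameter, 16 mm long, last 4 mm tapered); y and z turn round x as it rolls. The near end is flat.
- cradle: The holder, fixed: folded bare sheet, open at the near end. Origin on the bench under the V's bottom line, midway along a cartridge that is home; x along the V to the port block, y across to the ramp, z up. Sheet from x = -70 to 76 mm. V 120 degrees, bottom 3 mm high at y = 0; fence at y = -27, 38 mm high. A cartridge in the V has its axis at y = 0, z = 28.4 mm; home, its origin is at x = 0 to 1.5 mm.
- lip (a point): Middle of the lip between ramp and V, at cradle x = 0, y = 17, z = 11.7 mm. The lip is level from y = 15 to 19 mm; from there the ramp falls evenly to the bench at y = 75 mm.
- port_mouth (a point): Centre of the bore's mouth in the port block, on the axis of the V (cradle x = 76.5, z = 28.4 mm). Bore 18 mm wide, 22 mm deep. The white block is 46 mm wide (y), 54 mm high, 22 mm thick. The spigot must be short of the block when the cartridge rolls in: cartridge origin at cradle x = -18 mm or less.
- keeper (a joint): Keeper arm's angle, rad: 0 fully open (starts at 0 to 0.35), 2.09 shut against its stop, growing clockwise seen from above. The arm's direction, counter-clockwise from the cradle's +x, is 210 degrees less this. It swings level, about 1 N at the tip, and stays where left. Shut, it lies along the cradle's +y, 4 mm behind the near end of a cartridge that is home; one not home blocks it.
- keeper_pivot (a point): On the vertical axis of the keeper arm's post (17 mm in diameter, top at about 40 mm), at cradle x = -84, y = -44 mm, z = 28.4 mm.
- keeper_tip (a point): Centre of the black round tip (12 mm in diameter) of the keeper arm, 55 mm from the pivot axis and 28.5 mm above the bench. The arm is a steel bar 10 mm wide; bar and tip occupy heights of 22 to 35 mm, with free space below.
- tape_roll: Roll of tape lying flat, 76 mm in diameter, 19 mm high; origin under its centre. To be left alone.
- timer: White bench timer, 66 x 66 x 19 mm; origin under its centre. To be left alone.
- beaker: Clear small beaker, 60 mm wide, 80 mm high; origin under its centre. To be left alone.
- marker: Marker pen lying on the bench, 13 x 135 x 12 mm; origin under its centre. To be left alone.
- vial: Standing vial with a cap, 15 mm in diameter, 64 mm high; origin under its centre. To be left alone.
- flask: Translucent plastic flask, 66 mm wide, 150 mm high; origin under its centre. To be left alone.
- cap: Loose round screw cap, 35 mm in diameter, 13 mm high; origin under its centre. To be left alone.

How it is judged:
On the way, in this order (a step that is already met when the one before it is completed fails the run):
1. the cartridge lies in the V, its spigot still outside the port block (y of cartridge in the frame of cradle between -0.004 and 0.004 m and z of cartridge in the frame of cradle between 0.0245 and 0.0325 m and angle between the x axis of cartridge and the x axis of cradle, either way round below 0.06 rad and x of cartridge in the frame of cradle below -0.012 m), for 0.2 s.
2. the spigot is fully home in the port block (y of cartridge in the frame of cradle between -0.004 and 0.004 m and z of cartridge in the frame of cradle between 0.0245 and 0.0325 m and angle between the x axis of cartridge and the x axis of cradle, either way round below 0.06 rad and x of cartridge in the frame of cradle between -0.004 and 0.004 m), for 0.2 s.
3. the keeper arm is shut behind the near end (value of joint keeper above 1.95 rad), for 0.2 s.
At the end, for the whole second after the job is handed in: The cartridge rests in the V (axis within 4 mm of its seat sideways and in height, parallel to the V within 0.06 rad), its spigot home in the port block (within 4 mm), at rest, and the keeper arm is shut behind it (joint above 1.95 rad) (all of step 2 and value of joint keeper above 1.95 rad and linear speed of cartridge below 0.01 m/s and angular speed of cartridge below 0.2 rad/s); the robot touches nothing.
It fails at once if the cartridge is lifted (off the bench by more than 10 mm, or well above the holder's lip) (height (world z) of cartridge above 0.048 m or (y of cartridge in the frame of cradle above 0.1 m and height (world z) of cartridge above 0.032 m)).
It fails at once if something standing around is moved by more than 20 mm (distance of any of tape_roll, timer, beaker, marker, vial, flask, cap from where it was at the start of the episode above 0.02 m).
It fails at once if something standing around is knocked over (angle between any of tape_roll, timer, beaker, marker, vial, flask, cap's own z axis and vertical above 0.5 rad).
It also fails if it takes over 66 s, if anything falls off the work surface, if the arm or the gripper's body presses on something with over 40 N, if the wrist force passes 120 N, or if a joint passes its speed limit or range.

### The arm

A 6-joint arm with a two-finger parallel gripper is mounted at the origin on a cart in front of the work surface, level with it; the furniture and walls round the work are solid. World frame = base frame: x ahead of the robot, y to its left, z up, the work surface at z = 0. Lengths are in m, angles in rad, forces in N, time in s.
With the tool pointing down it reaches from about 0.275 to 0.975 m from the base axis. Payload 8.4 kg.
Tool frame: the origin (TCP) lies between the finger pads; the fingertips stand 14 mm ahead of it and the grasp point (between the pads) lies 5 mm behind it; z points along the fingers, y is the line along which they close (so a half turn about z gives the same grasp; the last joint's range is limited). The gripper opens to 92 mm and grips with 3 to 60 N. Pads are 20 mm wide; open, the fingers measure 128 mm over their backs; the gripper's body (75 mm by 189 mm) begins 69 mm behind the grasp point.
Start: joints at [-1.339, 0.353, 1.633, -0, 1.155, -0.002], TCP at [0.145, -0.608, 0.229] pointing down, gripper open.
Joint ranges: [-2.63, 2.63], [-0.92, 2.1], [0.06, 2.66], [-1.3, 4.44], [0, 2.69], [-3.02, 3.02]. Speed limits (rad/s): [2.22, 2.22, 2.79, 3.14, 3.14, 3.14].

### API

Orientations are given as a unit quaternion [x, y, z, w].
In Python, from plant import ctrl, snapshot, nets gives the robot as it stands.
- The arm moves only by the tool jog_arm, never from a script. Its argument "series" is a list of rows, each an object of numbers: "dx", "dy", "dz": the shift along the tool's x, y, z in mm; "wx", "wy", "wz": the turn, a rotation vector about the tool's x, y, z in rad; "fingers": the gripper command: -1 is fully open, 1 is shut, values between are in proportion. A call has 1 to 8 rows; each row shifts and turns the commanded pose from where the row before left it, along the tool's axes as they then stand; what a row does not reach is not made up. A row lasts 1/12 s, in which the tool goes at most 41.7 mm and 7.16 degrees, less where a joint would pass 70% of its speed; a pose out of reach is approached as far as the arm can. A call is refused whole if a number of a shift passes 41.7 or a number of a turn 0.125, either way. A call with a gripper value outside its range is refused whole. The fingers move at their own pace and stop on an object; "grip_force" is the grip in N (left out, the last holds). Time passes only in rows, so rows that do not move let the fingers close. It gives the time, the measured TCP pose, the force, the opening and the grip force at its end, in the units of the state.
- ctrl.read_state(): the state, without advancing time (a new reading comes with each control period).
- snapshot(name): name is "side" or "top" or "wrist"; returns a dict with "pixels" (384x512x3 uint8, red, green, blue), "range_z" (384x512 float32, m along the optical axis (not along the pixel's ray), 0 where there is no reading), "fx", "fy", "cx", "cy" (pixels), "world_from_camera" (4x4, takes a point from camera to world coordinates). Camera axes: x right, y down, z forward; pixel columns grow to the right and rows downward; lengths in m; the calibration is good to about 2 mm. A picture is of the moment at which its call begins.
- ctrl.sign_off(): hands the job in; it is judged then, once.
Trained networks look in the newest picture that a camera, given by its name, has taken for a name from the list of things; names that differ only in an ending like _2 or _b are one class to them, and where a whole thing is asked for, a point or a joint stands for the part that bears it (a point fixed in the world has none). Each returns a list of dicts, best first, with "p" (0 to 1); they miss things now and then, are a little off and sometimes report something else, mostly with a low value. They report only what shows in the picture. A call takes as long as a camera call.
- nets.boxes_of(name, camera): "rect" ([centre column, centre row, width, height] in pixels, round what is visible of it).
- nets.masks_of(name, camera): "pixels" (384x512 bool, what is visible of it) and "rect" ([centre column, centre row, width, height] in pixels, round what is visible of it).
The state is a dict: "time": time; "q": joint angles; "dq": joint speeds; "effort": joint torques, N m; "position": TCP position; "orientation": TCP orientation; "contact_force": force on the tool from outside, world axes, zero at the start; "ft_torque": the same for the moment, N m; "opening": opening from 0.0 (shut) to 1.0 (fully open); "gripper_force": force on a finger pad.
Only numpy, scipy, OpenCV 4.12 (cv2) and the standard library are available. Lean on these libraries where they do the work, as an engineer would, in place of code of your own. Each camera call takes 0.05 s, during which the arm holds its last target. There are 200 camera calls.

## Working session

There is one attempt and no reset: what is moved stays moved. The work goes in short steps, Python scripts to look and compute and a tool call to move; the robot and the scene stay as the last step left them, time stands still between calls to the robot, and variables do not carry over. Pictures are saved under pics/ and viewed, at most 10 in all, crops included, and the job is handed in when it is done.

Besides the shell and the picture viewer there is one more tool, called as a command line: name --argument value ..., lists and objects as JSON in quotes. jog_arm: Moves the arm, as the interface text tells. Its arguments: {"type":"object","properties":{"series":{"type":"array"},"grip_force":{"type":"number"}},"required":["series"]}

```bash
mkdir -p pics; ls
cat > h.py <<'E'
import numpy as np, cv2
from plant import ctrl, snapshot, nets
def save(s,n): cv2.imwrite('pics/'+n+'.png', s['pixels'][:,:,::-1])
def cloud(s):
    z=s['range_z']; v,u=np.indices(z.shape)
    P=np.stack([(u-s['cx'])/s['fx']*z,(v-s['cy'])/s['fy']*z,z],-1)
    W=s['world_from_camera']; return P@W[:3,:3].T+W[:3,3]
E
python3 - <<'E'
from h import *
ims=[]
for c in ['top','side']:
    s=snapshot(c); save(s,c+'0'); P=cloud(s); ims.append(s['pixels'])
    print(c,s['world_from_camera'].round(3).tolist(),s['fx'])
    for n in ['cartridge','cradle','port_mouth','keeper','keeper_tip','tape_roll','timer','beaker','marker','vial','flask','cap']:
        for m in nets.masks_of(n,c)[:2]:
            k=m['pixels']&(s['range_z']>0); 
            if k.sum()<3: continue
            q=P[k]; print(n,round(m['p'],2),np.round(m['rect']).tolist(),'med',np.median(q,0).round(3),'lo',np.percentile(q,3,0).round(3),'hi',np.percentile(q,97,0).round(3))
print(ctrl.read_state())
E
```

```text
pics
top [[0.01, -0.997, 0.076, 0.455], [-1.0, -0.01, -0.004, 0.092], [0.005, -0.076, -0.997, 0.953], [0.0, 0.0, 0.0, 1.0]] 352.40557251027803
cartridge 0.65 [229.0, 194.0, 20.0, 65.0] med [0.532 0.151 0.04 ] lo [0.46  0.128 0.026] hi [0.602 0.175 0.046]
cartridge 0.32 [302.0, 176.0, 70.0, 90.0] med [ 0.59  -0.03   0.007] lo [ 0.496 -0.101  0.   ] hi [0.678 0.037 0.053]
cradle 0.58 [305.0, 175.0, 67.0, 91.0] med [ 0.591 -0.028  0.007] lo [ 0.5   -0.098  0.   ] hi [0.679 0.037 0.053]
port_mouth 0.66 [302.0, 177.0, 67.0, 92.0] med [ 0.591 -0.028  0.007] lo [ 0.503 -0.097  0.001] hi [0.676 0.037 0.053]
keeper 0.48 [327.0, 209.0, 12.0, 21.0] med [ 0.491 -0.103  0.034] lo [ 0.465 -0.121  0.029] hi [ 0.516 -0.084  0.039]
keeper_tip 0.65 [330.0, 213.0, 16.0, 18.0] med [ 0.491 -0.103  0.034] lo [ 0.467 -0.12   0.03 ] hi [ 0.512 -0.086  0.04 ]
tape_roll 0.55 [233.0, 254.0, 34.0, 32.0] med [0.368 0.138 0.019] lo [0.335 0.103 0.002] hi [0.404 0.17  0.022]
timer 0.62 [298.0, 261.0, 40.0, 32.0] med [ 0.362 -0.034  0.016] lo [ 0.328 -0.07   0.001] hi [0.398 0.002 0.02 ]
timer 0.38 [236.0, 256.0, 2
[... 2400 characters left out ...]
 0.015]
{'time': 1.3, 'q': array([-1.33939305e+00,  3.53034923e-01,  1.63340738e+00, -1.60187451e-05,
        1.15521945e+00, -2.39811501e-03]), 'dq': array([-0.00027104,  0.00187398, -0.00122182, -0.00072716,  0.00063659,
       -0.00193306]), 'effort': array([ 2.71146208e-03, -5.93758249e+01, -3.34573853e+01,  6.98347902e-02,
        1.57543353e-02,  8.15300723e-06]), 'position': array([ 0.14479189, -0.6079855 ,  0.22855798]), 'orientation': array([ 9.93174513e-01,  1.16637835e-01, -1.12271111e-05, -3.34877570e-05]), 'contact_force': array([-0.04607842,  0.58061072,  0.26855645]), 'ft_torque': array([0.00780197, 0.00119385, 0.02629686]), 'gripper_force': 0.0, 'opening': 1.0037678238756615}
```

Run:
```python
from h import *
s=snapshot('top'); P=cloud(s); rz=s['range_z']>0
cv2.imwrite('pics/topc.png',cv2.resize(s['pixels'][130:290,190:400,::-1],None,fx=3.7,fy=3.7,interpolation=cv2.INTER_CUBIC))
def st(n,k):
    q=P[k&rz]; c=q[:,:2].mean(0); w,v=np.linalg.eigh(np.cov(q[:,:2].T)); d=v[:,1]*np.sign(v[0,1])
    L=(q[:,:2]-c)@d; Wd=(q[:,:2]-c)@np.array([-d[1],d[0]])
    print(n,len(q),c.round(4),'dir',np.degrees(np.arctan2(d[1],d[0])).round(2),'len',L.min().round(4),L.max().round(4),'w',Wd.min().round(4),Wd.max().round(4),'z',np.percentile(q[:,2],[5,50,95]).round(4))
X,Y,Z=P[...,0],P[...,1],P[...,2]
st('cart',(abs(X-.53)<.12)&(abs(Y-.15)<.05)&(Z>.012))
st('carttop',(abs(X-.53)<.12)&(abs(Y-.15)<.05)&(Z>.036))
st('block',(abs(X-.67)<.05)&(abs(Y+.03)<.08)&(Z>.048))
st('fence',(X<.655)&(X>.52)&(Y<-.04)&(Y>-.13)&(Z>.031)&(Z<.044))
st('keeper',(X<.52)&(X>.42)&(Y<-.05)&(Y>-.18)&(Z>.022))
st('post',(X<.52)&(X>.42)&(Y<-.05)&(Y>-.18)&(Z>.0375))
# height map across cradle
k=(abs(X-.58)<.01)&(Y>-.12)&(Y<.06)
q=P[k]; o=np.argsort(q[:,1]); q=q[o]
print([(round(a*1e3),round(b*1e3)) for a,b in q[::6,1:]])
```

```text
cart 976 [0.5296 0.1514] dir 8.57 len -0.0765 0.09 w -0.021 0.0229 z [0.0269 0.0401 0.0451]
carttop 715 [0.5281 0.1519] dir 8.55 len -0.0745 0.0751 w -0.018 0.0188 z [0.037  0.0416 0.0454]
block 160 [ 0.6738 -0.0218] dir -80.93 len -0.0225 0.023 w -0.0115 0.0115 z [0.0508 0.0535 0.0562]
fence 91 [ 0.5887 -0.0627] dir 8.26 len -0.0655 0.0654 w -0.0026 0.0023 z [0.0343 0.0377 0.04  ]
keeper 124 [ 0.4913 -0.1023] dir 36.48 len -0.0359 0.0316 w -0.0085 0.0075 z [0.0276 0.0342 0.0386]
post 12 [ 0.512  -0.0898] dir -77.81 len -0.0078 0.0063 w -0.0037 0.0039 z [0.0375 0.0387 0.041 ]
[(-119, -1), (-118, 4), (-116, 1), (-113, 1), (-111, 0), (-108, 0), (-106, -2), (-104, 5), (-102, 0), (-100, -1), (-97, -2), (-96, 5), (-94, 4), (-91, 4), (-88, 3), (-88, 4), (-85, 6), (-83, 4), (-80, 2), (-80, 6), (-77, 6), (-75, 3), (-71, 7), (-64, 19), (-63, 38), (-62, 29), (-61, 17), (-59, 13), (-59, 17), (-57, 14), (-54, 13), (-52, 12), (-49, 9), (-47, 6), (-46, 11), (-44, 9), (-42, 7), (-39, 4), (-37, 3), (-34, 3), (-31, 3), (-30, 9), (-28, 8), (-25, 8), (-22, 11), (-19, 11), (-17, 10), (-16, 15), (-14, 14), (-11, 11), (-9, 10), (-6, 9), (-3, 8), (-1, 6), (-1, 11), (2, 9), (5, 8), (7, 6), (10, 5), (12, 5), (15, 5), (15, 7), (18, 5), (20, 4), (23, 3), (26, 2), (28, 0), (31, 0), (31, 4), (34, 1), (37, 2), (39, 2), (42, -1), (45, 0), (47, -1), (50, -2), (50, 2), (53, 0), (56, 1), (58, 0)]
```

View pics/topc.png

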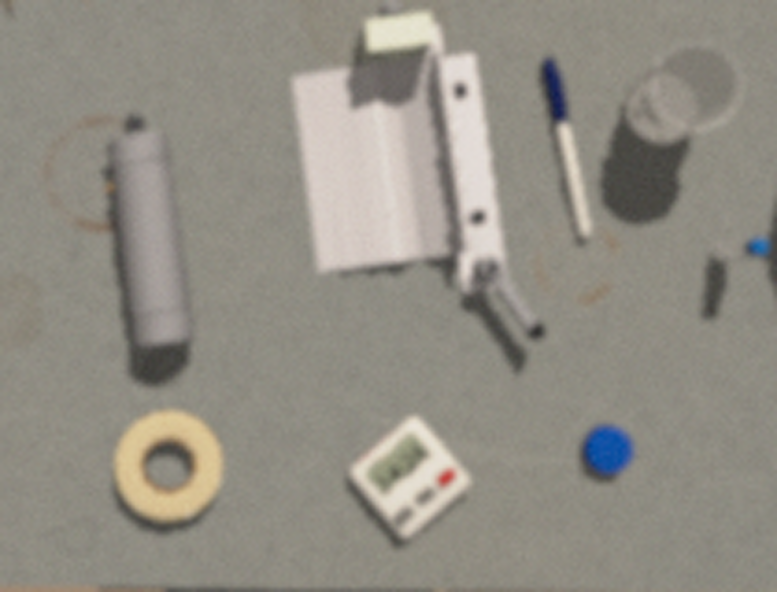

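The top crop shows the cartridge at left (spigot end at px 135,120), parallel to the holder with the port block at (400,32). The keeper is open at (535,330) and the tape roll, timer and cap are clear below. The path is free, so I'm planning the approach with both open fingers parallel to the cartridge.

```bash
cat >> h.py <<'E'
from scipy.spatial.transform import Rotation as R
A=np.radians(8.6); U=np.array([np.cos(A),np.sin(A),0]); V=np.array([-np.sin(A),np.cos(A),0]); O=np.array([.5873,-.0349,0])
def w(x,y,z): return O+(x*U+y*V)/1e3+np.array([0,0,z/1e3])
def cr(p): d=np.asarray(p)-O; return np.array([d@U,d@V,d[2]])*1e3
RT=np.stack([V,U,[0,0,-1]],1)   # wanted tool axes
def plan(p,n,turn=0,step=.124):
    s=ctrl.read_state(); Rc=R.from_quat(s['orientation']).as_matrix(); pc=s['position']
    rv=R.from_matrix(Rc.T@RT).as_rotvec(); print('turn',rv.round(3),'now',cr(pc).round(1))
    for i in range(n):
        d=(p-pc)/(n-i)*1e3; t=np.round(Rc.T@d,1); wz=-min(step,max(0,-rv[2]-i*step)) if turn else 0
        print(i,t.tolist(),round(wz,3)); pc=pc+Rc@t/1e3; Rc=Rc@R.from_rotvec([0,0,wz]).as_matrix()
E
python3 -c "
from h import *
plan(w(-30,242,150),24,1)"
```

```text
turn [-0.    -0.    -1.487] now [-523.2 -500.5  228.6]
0 [23.1, -29.1, 3.3] -0.124
1 [26.5, -26.0, 3.3] -0.124
2 [29.5, -22.6, 3.3] -0.124
3 [32.1, -18.7, 3.3] -0.124
4 [34.1, -14.6, 3.3] -0.124
5 [35.7, -10.3, 3.3] -0.124
6 [36.7, -5.8, 3.3] -0.124
7 [37.1, -1.2, 3.3] -0.124
8 [37.0, 3.4, 3.3] -0.124
9 [36.3, 7.9, 3.3] -0.124
10 [35.0, 12.4, 3.3] -0.124
11 [33.2, 16.6, 3.3] -0.123
12 [30.9, 20.5, 3.2] 0
13 [30.9, 20.5, 3.3] 0
14 [31.0, 20.6, 3.2] 0
15 [30.9, 20.5, 3.3] 0
16 [31.0, 20.6, 3.2] 0
17 [30.9, 20.5, 3.3] 0
18 [31.0, 20.6, 3.2] 0
19 [30.9, 20.5, 3.3] 0
20 [31.0, 20.6, 3.2] 0
21 [30.9, 20.5, 3.3] 0
22 [31.0, 20.6, 3.2] 0
23 [30.9, 20.5, 3.3] 0
```

jog_arm --series '[{"dx": 23, "dy": -29, "dz": 1, "wz": -0.124, "fingers": -1}, {"dx": 26.5, "dy": -26, "dz": 1, "wz": -0.124}, {"dx": 29.5, "dy": -22.5, "dz": 1, "wz": -0.124}, {"dx": 32, "dy": -18.5, "dz": 1, "wz": -0.124}, {"dx": 34, "dy": -14.5, "dz": 1, "wz": -0.124}, {"dx": 35.5, "dy": -10.5, "dz": 1, "wz": -0.124}, {"dx": 36.5, "dy": -6, "dz": 1, "wz": -0.124}, {"dx": 37, "dy": -1, "dz": 1, "wz": -0.124}]'

```text
$.series[0]: bad value
```

jog_arm --series '[{"dx": 37, "dy": 3.5, "dz": 1, "wz": -0.124, "fingers": -1}, {"dx": 36, "dy": 8, "dz": 1, "wz": -0.124}, {"dx": 35, "dy": 12.5, "dz": 1, "wz": -0.124}, {"dx": 33, "dy": 16.5, "dz": 1, "wz": -0.123}, {"dx": 31, "dy": 20.5, "dz": 1}, {"dx": 31, "dy": 20.5, "dz": 1}, {"dx": 31, "dy": 20.5, "dz": 1}, {"dx": 31, "dy": 20.5, "dz": 1}]'

```text
$.series[0]: bad value
```

jog_arm --series '[{"dx": 31, "dy": 20.5, "dz": 5}, {"dx": 31, "dy": 20.5, "dz": 5}, {"dx": 31, "dy": 20.5, "dz": 5}, {"dx": 31, "dy": 20.5, "dz": 5}, {"dx": 31, "dy": 20.5, "dz": 10}, {"dx": 31, "dy": 20.5, "dz": 10}, {"dx": 31, "dy": 20.5, "dz": 10}, {"dx": 31, "dy": 20.5, "dz": 10}]'

```text
$.series[0]: bad value
```

```bash
python3 -c "
from h import *
plan(w(-30,245,29),6,1)
s=snapshot('top');save(s,'t1');P=cloud(s)
for m in nets.masks_of('cartridge','top')[:1]: 
  q=P[m['pixels']]; q=q[q[:,2]>.034]; c=np.array([cr(a) for a in q]); print(m['p'],c.mean(0),c.min(0),c.max(0))
"
```

```text
turn [-0.    -0.    -1.487] now [-523.2 -500.5  228.6]
0 [92.3, -116.9, 33.3] -0.124
1 [106.1, -104.6, 33.3] -0.124
2 [118.2, -90.7, 33.2] -0.124
3 [128.5, -75.4, 33.3] -0.124
4 [136.8, -58.9, 33.2] -0.124
5 [143.1, -41.6, 33.3] -0.124
0.83 [-30.95533942 193.36837844  42.09849292] [-112.30509989  144.87932126   34.00533272] [ 44.62208411 212.89814352 952.64258117]
```

jog_arm --series '[{"dx": 23, "dy": -29, "dz": 1, "wx": 0, "wy": 0, "wz": -0.124, "fingers": -1}, {"dx": 26.5, "dy": -26, "dz": 1, "wx": 0, "wy": 0, "wz": -0.124, "fingers": -1}, {"dx": 29.5, "dy": -22.5, "dz": 1, "wx": 0, "wy": 0, "wz": -0.124, "fingers": -1}, {"dx": 32, "dy": -18.5, "dz": 1, "wx": 0, "wy": 0, "wz": -0.124, "fingers": -1}, {"dx": 34, "dy": -14.5, "dz": 1, "wx": 0, "wy": 0, "wz": -0.124, "fingers": -1}, {"dx": 35.5, "dy": -10.5, "dz": 1, "wx": 0, "wy": 0, "wz": -0.124, "fingers": -1}, {"dx": 36.5, "dy": -6, "dz": 1, "wx": 0, "wy": 0, "wz": -0.124, "fingers": -1}, {"dx": 37, "dy": -1, "dz": 1, "wx": 0, "wy": 0, "wz": -0.124, "fingers": -1}]'

```text
time: 2.12
position: [0.2703, -0.338, 0.2207]
orientation: [0.816, 0.578, 0.0, 0.0]
contact_force: [1.0, 0.5, 0.1]
opening: 0.998
gripper_force: 0.0
```

jog_arm --series '[{"dx": 37, "dy": 3.5, "dz": 1, "wx": 0, "wy": 0, "wz": -0.124, "fingers": -1}, {"dx": 36, "dy": 8, "dz": 1, "wx": 0, "wy": 0, "wz": -0.124, "fingers": -1}, {"dx": 35, "dy": 12.5, "dz": 1, "wx": 0, "wy": 0, "wz": -0.124, "fingers": -1}, {"dx": 33, "dy": 16.5, "dz": 1, "wx": 0, "wy": 0, "wz": -0.123, "fingers": -1}, {"dx": 31, "dy": 20.5, "dz": 1, "wx": 0, "wy": 0, "wz": 0, "fingers": -1}, {"dx": 31, "dy": 20.5, "dz": 1, "wx": 0, "wy": 0, "wz": 0, "fingers": -1}, {"dx": 31, "dy": 20.5, "dz": 1, "wx": 0, "wy": 0, "wz": 0, "fingers": -1}, {"dx": 31, "dy": 20.5, "dz": 1, "wx": 0, "wy": 0, "wz": 0, "fingers": -1}]'

```text
time: 2.78
position: [0.396, -0.0688, 0.2129]
orientation: [0.652, 0.758, 0.0, 0.0]
contact_force: [0.6, -1.1, 0.6]
opening: 1.004
gripper_force: 0.0
```

jog_arm --series '[{"dx": 31, "dy": 20.5, "dz": 5, "wx": 0, "wy": 0, "wz": 0, "fingers": -1}, {"dx": 31, "dy": 20.5, "dz": 5, "wx": 0, "wy": 0, "wz": 0, "fingers": -1}, {"dx": 31, "dy": 20.5, "dz": 5, "wx": 0, "wy": 0, "wz": 0, "fingers": -1}, {"dx": 31, "dy": 20.5, "dz": 5, "wx": 0, "wy": 0, "wz": 0, "fingers": -1}, {"dx": 31, "dy": 20.5, "dz": 5, "wx": 0, "wy": 0, "wz": 0, "fingers": -1}, {"dx": 31, "dy": 20.5, "dz": 5, "wx": 0, "wy": 0, "wz": 0, "fingers": -1}, {"dx": 31, "dy": 20.5, "dz": 5, "wx": 0, "wy": 0, "wz": 0, "fingers": -1}, {"dx": 0, "dy": 0, "dz": 0, "wx": 0, "wy": 0, "wz": 0, "fingers": -1}]'

```text
time: 3.45
position: [0.5074, 0.1704, 0.1771]
orientation: [0.651, 0.759, 0.001, 0.0]
contact_force: [-0.1, -0.1, -0.7]
opening: 1.002
gripper_force: 0.0
```

```bash
python3 -c "
from h import *
plan(w(-30,245,60),6,1)
s=snapshot('top')
print(ctrl.read_state()['time'])
X=cloud(s).reshape(-1,3); c=np.array([cr(a) for a in X])
q=c[(abs(c[:,1]-194)<30)&(abs(c[:,0]+30)<90)&(c[:,2]>34)&(c[:,2]<50)]; print(len(q), q.mean(0), q.min(0),q.max(0))
"
```

```text
turn [ 0.002 -0.002  0.002] now [-48.3 215.  177.1]
0 [5.0, 3.0, 19.5] 0
1 [5.0, 3.0, 19.5] 0
2 [4.9, 3.0, 19.5] 0
3 [5.0, 3.0, 19.6] 0
4 [4.9, 3.0, 19.5] 0
5 [5.0, 3.1, 19.6] 0
3.5
92 [-80.87164793 194.92091038  43.23645946] [-105.10256876  185.75912085   39.64375221] [-57.19869235 202.66437997  49.03295087]
```

jog_arm --series '[{"dx": 15, "dy": 9, "dz": 10, "wx": 0, "wy": 0, "wz": 0, "fingers": -1}, {"dx": 15, "dy": 9, "dz": 15, "wx": 0, "wy": 0, "wz": 0, "fingers": -1}, {"dx": 0, "dy": 0, "dz": 30, "wx": 0, "wy": 0, "wz": 0, "fingers": -1}, {"dx": 0, "dy": 0, "dz": 35, "wx": 0, "wy": 0, "wz": 0, "fingers": -1}, {"dx": 0, "dy": 0, "dz": 30, "wx": 0, "wy": 0, "wz": 0, "fingers": -1}, {"dx": 0, "dy": 0, "dz": 18, "wx": 0, "wy": 0, "wz": 0, "fingers": -1}, {"dx": 0, "dy": 0, "dz": 9, "wx": 0, "wy": 0, "wz": 0, "fingers": -1}, {"dx": 0, "dy": 0, "dz": 0, "wx": 0, "wy": 0, "wz": 0, "fingers": -1}]'

```text
time: 4.17
position: [0.5168, 0.1964, 0.0291]
orientation: [0.652, 0.758, -0.002, -0.001]
contact_force: [-0.8, 0.3, 1.1]
opening: 0.999
gripper_force: 0.0
```

```bash
python3 -c "
from h import *
plan(w(-30,170,30),8)
s=snapshot('side');save(s,'s1')
"
```

```text
turn [-0.003  0.001 -0.001] now [-35.1 239.2  29.1]
0 [-8.7, 0.6, -0.1] 0
1 [-8.6, 0.7, -0.1] 0
2 [-8.7, 0.6, -0.1] 0
3 [-8.6, 0.7, -0.1] 0
4 [-8.7, 0.6, -0.1] 0
5 [-8.6, 0.7, -0.1] 0
6 [-8.7, 0.6, -0.1] 0
7 [-8.6, 0.7, -0.2] 0
```

View pics/s1.png

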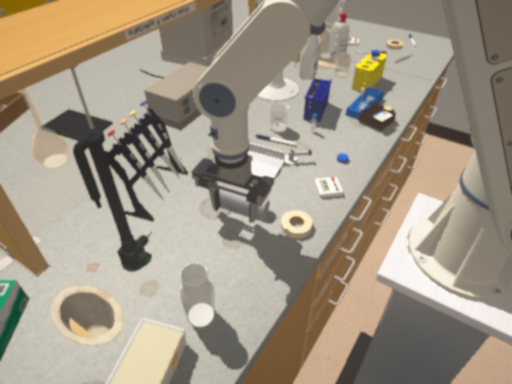

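The side view shows the open fingers at (215,205) and (257,210), beside the cartridge and clear of the tape roll at (297,223). Next I push slowly towards the holder.

jog_arm --series '[{"dx": -5, "dy": 1, "dz": 0, "wx": 0, "wy": 0, "wz": 0, "fingers": -1}, {"dx": -5, "dy": 1, "dz": 0, "wx": 0, "wy": 0, "wz": 0, "fingers": -1}, {"dx": -5, "dy": 1, "dz": 0, "wx": 0, "wy": 0, "wz": 0, "fingers": -1}, {"dx": -5, "dy": 1, "dz": 0, "wx": 0, "wy": 0, "wz": 0, "fingers": -1}, {"dx": -5, "dy": 0, "dz": 0, "wx": 0, "wy": 0, "wz": 0, "fingers": -1}, {"dx": -5, "dy": 0, "dz": 0, "wx": 0, "wy": 0, "wz": 0, "fingers": -1}, {"dx": -5, "dy": 0, "dz": 0, "wx": 0, "wy": 0, "wz": 0, "fingers": -1}, {"dx": -5, "dy": 0, "dz": 0, "wx": 0, "wy": 0, "wz": 0, "fingers": -1}]'

```text
time: 4.88
position: [0.5282, 0.1582, 0.0306]
orientation: [0.652, 0.758, 0.0, -0.0]
contact_force: [0.1, 0.2, -0.2]
opening: 0.999
gripper_force: 0.1
```

jog_arm --series '[{"dx": -5, "dy": 0, "dz": 0, "wx": 0, "wy": 0, "wz": 0, "fingers": -1}, {"dx": -5, "dy": 0, "dz": 0, "wx": 0, "wy": 0, "wz": 0, "fingers": -1}, {"dx": -5, "dy": 0, "dz": 0, "wx": 0, "wy": 0, "wz": 0, "fingers": -1}, {"dx": -5, "dy": 0, "dz": 0, "wx": 0, "wy": 0, "wz": 0, "fingers": -1}, {"dx": -5, "dy": 0, "dz": 0, "wx": 0, "wy": 0, "wz": 0, "fingers": -1}, {"dx": -5, "dy": 0, "dz": 0, "wx": 0, "wy": 0, "wz": 0, "fingers": -1}, {"dx": -5, "dy": 0, "dz": 0, "wx": 0, "wy": 0, "wz": 0, "fingers": -1}, {"dx": -5, "dy": 0, "dz": 0, "wx": 0, "wy": 0, "wz": 0, "fingers": -1}]'

```text
time: 5.55
position: [0.5342, 0.1187, 0.0306]
orientation: [0.652, 0.758, -0.0, -0.0]
contact_force: [-0.6, 0.3, -0.1]
opening: 1.001
gripper_force: 0.1
```

```bash
cat >> h.py <<'E'
def look():
    st=ctrl.read_state(); print('tcp',cr(st['position']).round(1),'t',st['time'],'F',st['contact_force'].round(1))
    for cam in ['top','side']:
        s=snapshot(cam); P=cloud(s)
        for m in nets.masks_of('cartridge',cam)[:1]:
            q=P[m['pixels']&(s['range_z']>0)]; c=(q-O)@np.stack([U,V,[0,0,1]],1)*1e3; c=c[c[:,2]>12]
            z=c[c[:,2]>np.percentile(c[:,2],50)]
            f=np.polyfit(z[:,0],z[:,1],1) if len(z)>5 else [0,0]
            print(cam,round(m['p'],2),np.round(m['rect']),len(c),'lo',np.percentile(c,2,0).round(),'hi',np.percentile(c,98,0).round(),'top med',np.median(z,0).round(1),'slope',f[0].round(3),'y@-30',(f[1]-30*f[0]).round(1))
    return s
E
python3 -c "
from h import *
look()"
```

```text
tcp [-29.5 159.8  30.6] t 5.55 F [-0.6  0.3 -0.1]
side 0.64 [273. 161.  77.  25.] 235 lo [-132.  -65.   16.] hi [ -8. 183. 127.] top med [-63.6 -32.   34.4] slope 1.07 y@-30 40.1
```

```bash
python3 -c "
from h import *
a=snapshot('top')['pixels'][110:280,190:400]; s=snapshot('side'); b=s['pixels'][110:280,170:380]
cv2.imwrite('pics/p2.png',cv2.resize(np.vstack([a,b])[:,:,::-1],None,fx=1.76,fy=1.76,interpolation=3))"
```

```text
(no output)
```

View pics/p2.png

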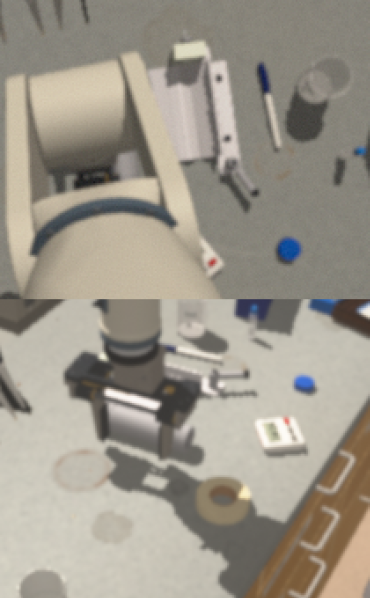

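The arm hides the top view. The side view shows the cartridge (150,430) at the fingers under the gripper. I'll measure its y from the depth.

```bash
python3 -c "
from h import *
s=snapshot('side'); P=cloud(s)
for u in (225,240,250,258,270,278):
  for v in range(174,206,4):
    print(u,v,cr(P[v,u]).round(0).tolist(),end=' ')
  print()"
```

```text
225 174 [22.0, 172.0, 77.0] 225 178 [25.0, 168.0, 59.0] 225 182 [25.0, 170.0, 47.0] 225 186 [27.0, 168.0, 30.0] 225 190 [35.0, 155.0, 2.0] 225 194 [28.0, 170.0, 2.0] 225 198 [20.0, 185.0, 2.0] 225 202 [14.0, 196.0, -0.0] 
240 174 [4.0, 122.0, 45.0] 240 178 [1.0, 128.0, 36.0] 240 182 [-2.0, 135.0, 29.0] 240 186 [-3.0, 138.0, 17.0] 240 190 [-2.0, 138.0, 1.0] 240 194 [-10.0, 153.0, 2.0] 240 198 [-16.0, 165.0, -1.0] 240 202 [-23.0, 181.0, 1.0] 
250 174 [-20.0, 108.0, 42.0] 250 178 [-27.0, 124.0, 43.0] 250 182 [-31.0, 132.0, 37.0] 250 186 [-32.0, 134.0, 24.0] 250 190 [-28.0, 127.0, 2.0] 250 194 [-34.0, 140.0, 0.0] 250 198 [-41.0, 155.0, 1.0] 250 202 [-47.0, 168.0, -0.0] 
258 174 [-81.0, 192.0, 128.0] 258 178 [-81.0, 192.0, 115.0] 258 182 [-52.0, 127.0, 40.0] 258 186 [-56.0, 136.0, 34.0] 258 190 [-57.0, 138.0, 22.0] 258 194 [-55.0, 133.0, 2.0] 258 198 [-61.0, 146.0, 1.0] 258 202 [-67.0, 161.0, 1.0] 
270 174 [-112.0, 191.0, 138.0] 270 178 [-112.0, 191.0, 125.0] 270 182 [-112.0, 190.0, 112.0] 270 186 [-87.0, 128.0, 39.0] 270 190 [-90.0, 134.0, 31.0] 270 194 [-91.0, 134.0, 17.0] 270 198 [-90.0, 131.0, -1.0] 270 202 [-96.0, 146.0, -1.0] 
278 174 [-117.0, 152.0, 110.0] 278 178 [-79.0, 48.0, 2.0] 278 182 [-101.0, 105.0, 40.0] 278 186 [-104.0, 112.0, 32.0] 278 190 [-105.0, 114.0, 20.0] 278 194 [-103.0, 107.0, -1.0] 278 198 [-110.0, 123.0, 0.0] 278 202 [-116.0, 138.0, 0.0]
```

jog_arm --series '[{"dx": -5, "dy": 0, "dz": 0, "wx": 0, "wy": 0, "wz": 0, "fingers": -1}, {"dx": -5, "dy": 0, "dz": 0, "wx": 0, "wy": 0, "wz": 0, "fingers": -1}, {"dx": -5, "dy": 0, "dz": 0, "wx": 0, "wy": 0, "wz": 0, "fingers": -1}, {"dx": -5, "dy": 0, "dz": 0, "wx": 0, "wy": 0, "wz": 0, "fingers": -1}, {"dx": -5, "dy": 0, "dz": 0, "wx": 0, "wy": 0, "wz": 0, "fingers": -1}, {"dx": -5, "dy": 0, "dz": 0, "wx": 0, "wy": 0, "wz": 0, "fingers": -1}, {"dx": -5, "dy": 0, "dz": 0, "wx": 0, "wy": 0, "wz": 0, "fingers": -1}, {"dx": -5, "dy": 0, "dz": 0, "wx": 0, "wy": 0, "wz": 0, "fingers": -1}]'

```text
time: 6.57
position: [0.5402, 0.0791, 0.0306]
orientation: [0.652, 0.758, 0.0, -0.0]
contact_force: [-0.1, 0.7, -0.9]
opening: 1.0
gripper_force: 0.1
```

jog_arm --series '[{"dx": -4, "dy": 0, "dz": 0, "wx": 0, "wy": 0, "wz": 0, "fingers": -1}, {"dx": -4, "dy": 0, "dz": 0, "wx": 0, "wy": 0, "wz": 0, "fingers": -1}, {"dx": -4, "dy": 0, "dz": 0, "wx": 0, "wy": 0, "wz": 0, "fingers": -1}, {"dx": -4, "dy": 0, "dz": 0, "wx": 0, "wy": 0, "wz": 0, "fingers": -1}, {"dx": -4, "dy": 0, "dz": 0, "wx": 0, "wy": 0, "wz": 0, "fingers": -1}, {"dx": -4, "dy": 0, "dz": 0, "wx": 0, "wy": 0, "wz": 0, "fingers": -1}, {"dx": -4, "dy": 0, "dz": 0, "wx": 0, "wy": 0, "wz": 0, "fingers": -1}, {"dx": -4, "dy": 0, "dz": 0, "wx": 0, "wy": 0, "wz": 0, "fingers": -1}]'

```text
time: 7.23
position: [0.545, 0.0477, 0.0306]
orientation: [0.652, 0.758, 0.0, -0.0]
contact_force: [0.4, 3.0, 1.8]
opening: 1.001
gripper_force: 1.3
```

```bash
cat >> h.py <<'E'
def cyl(zhi=58):
    """cartridge from side-camera depth in front (-y) of fingers: y of its +y edge per x bin, x extent"""
    st=ctrl.read_state(); t=cr(st['position']); print('tcp',t.round(1),'t',round(st['time'],2),'F',st['contact_force'].round(1))
    s=snapshot('side'); c=(cloud(s).reshape(-1,3)-O)@np.stack([U,V,[0,0,1]],1)*1e3
    c=c[(c[:,2]>18)&(c[:,2]<zhi)&(c[:,1]<t[1])&(c[:,1]>t[1]-90)&(c[:,0]>-150)&(c[:,0]<60)]
    for a in range(-150,60,15):
        q=c[(c[:,0]>=a)&(c[:,0]<a+15)]
        if len(q)>5: print(a,len(q),'y98',np.percentile(q[:,1],96).round(1),'z97',np.percentile(q[:,2],96).round(1),'xmin',q[:,0].min().round(0))
    return s
E
python3 -c "
from h import *
cyl()"
```

```text
tcp [-29.5  88.   30.6] t 7.23 F [0.4 3.  1.8]
-120 15 y98 73.1 z97 46.5 xmin -106.0
-105 103 y98 83.2 z97 48.7 xmin -105.0
-90 18 y98 87.4 z97 48.3 xmin -90.0
-75 23 y98 78.1 z97 47.8 xmin -67.0
-60 77 y98 78.2 z97 49.0 xmin -60.0
-45 71 y98 78.9 z97 49.0 xmin -45.0
-30 76 y98 77.8 z97 49.4 xmin -30.0
-15 73 y98 78.2 z97 48.6 xmin -15.0
0 76 y98 81.7 z97 49.4 xmin 1.0
15 44 y98 86.1 z97 56.3 xmin 15.0
45 9 y98 63.2 z97 32.5 xmin 52.0
```

jog_arm --series '[{"dx": -4, "dy": 0, "dz": 0, "wx": 0, "wy": 0, "wz": 0, "fingers": -1}, {"dx": -4, "dy": 0, "dz": 0, "wx": 0, "wy": 0, "wz": 0, "fingers": -1}, {"dx": -4, "dy": 0, "dz": 0, "wx": 0, "wy": 0, "wz": 0, "fingers": -1}, {"dx": -4, "dy": 0, "dz": 0, "wx": 0, "wy": 0, "wz": 0, "fingers": -1}, {"dx": -4, "dy": 0, "dz": 0, "wx": 0, "wy": 0, "wz": 0, "fingers": -1}, {"dx": -4, "dy": 0, "dz": 0, "wx": 0, "wy": 0, "wz": 0, "fingers": -1}, {"dx": -4, "dy": 0, "dz": 0, "wx": 0, "wy": 0, "wz": 0, "fingers": -1}, {"dx": -4, "dy": 0, "dz": 0, "wx": 0, "wy": 0, "wz": 0, "fingers": -1}]'

```text
time: 7.95
position: [0.5497, 0.0159, 0.0306]
orientation: [0.652, 0.758, -0.0, -0.0]
contact_force: [0.1, 2.2, 2.1]
opening: 0.999
gripper_force: 1.3
```

jog_arm --series '[{"dx": -3, "dy": 0, "dz": 0, "wx": 0, "wy": 0, "wz": 0, "fingers": -1}, {"dx": -3, "dy": 0, "dz": 0, "wx": 0, "wy": 0, "wz": 0, "fingers": -1}, {"dx": -2, "dy": 0, "dz": 0, "wx": 0, "wy": 0, "wz": 0, "fingers": -1}, {"dx": -2, "dy": 0, "dz": 0, "wx": 0, "wy": 0, "wz": 0, "fingers": -1}]'

```text
time: 8.28
position: [0.5512, 0.0061, 0.0305]
orientation: [0.652, 0.758, -0.0, 0.0]
contact_force: [-0.2, -0.2, -0.1]
opening: 1.001
gripper_force: 0.0
```

```bash
python3 -c "
from h import *
cyl()"
```

```text
tcp [-29.6  45.9  30.5] t 8.28 F [-0.2 -0.2 -0.1]
-120 25 y98 26.9 z97 50.5 xmin -106.0
-105 101 y98 38.6 z97 55.7 xmin -105.0
-90 15 y98 41.1 z97 54.4 xmin -90.0
-75 28 y98 35.3 z97 55.5 xmin -67.0
-60 70 y98 34.2 z97 55.4 xmin -60.0
-45 83 y98 34.5 z97 55.4 xmin -45.0
-30 85 y98 34.9 z97 55.9 xmin -30.0
-15 82 y98 34.3 z97 56.2 xmin -15.0
0 85 y98 35.7 z97 55.5 xmin 0.0
15 51 y98 44.7 z97 56.3 xmin 15.0
30 10 y98 11.8 z97 37.0 xmin 31.0
45 14 y98 31.5 z97 39.1 xmin 45.0
```

jog_arm --series '[{"dx": -1, "dy": 0, "dz": 0, "wx": 0, "wy": 0, "wz": 0, "fingers": -1}, {"dx": -1, "dy": 0, "dz": 0, "wx": 0, "wy": 0, "wz": 0, "fingers": -1}, {"dx": 0, "dy": 0, "dz": 0, "wx": 0, "wy": 0, "wz": 0, "fingers": -1}, {"dx": 0, "dy": 0, "dz": 0, "wx": 0, "wy": 0, "wz": 0, "fingers": -1}, {"dx": 0, "dy": 0, "dz": 0, "wx": 0, "wy": 0, "wz": 0, "fingers": -1}, {"dx": 0, "dy": 0, "dz": 0, "wx": 0, "wy": 0, "wz": 0, "fingers": -1}]'

```text
time: 8.83
position: [0.5515, 0.0046, 0.0306]
orientation: [0.652, 0.758, 0.0, -0.0]
contact_force: [-0.2, -0.2, -0.4]
opening: 0.999
gripper_force: 0.0
```

```bash
python3 -c "
from h import *
cyl()"
```

```text
tcp [-29.5  44.4  30.6] t 8.83 F [-0.2 -0.2 -0.4]
-120 12 y98 13.1 z97 41.5 xmin -106.0
-105 101 y98 36.2 z97 50.6 xmin -105.0
-90 32 y98 41.8 z97 49.3 xmin -90.0
-75 11 y98 23.8 z97 49.9 xmin -63.0
-60 63 y98 22.1 z97 50.7 xmin -60.0
-45 74 y98 22.3 z97 51.1 xmin -45.0
-30 76 y98 21.9 z97 51.6 xmin -30.0
-15 75 y98 21.2 z97 50.5 xmin -15.0
0 76 y98 21.8 z97 51.0 xmin 0.0
15 67 y98 41.0 z97 51.6 xmin 15.0
30 10 y98 -3.2 z97 48.8 xmin 31.0
```

jog_arm --series '[{"dx": 10, "dy": 0, "dz": 0, "wx": 0, "wy": 0, "wz": 0, "fingers": -1}, {"dx": 0, "dy": 0, "dz": -30, "wx": 0, "wy": 0, "wz": 0, "fingers": -1}, {"dx": 0, "dy": 0, "dz": -30, "wx": 0, "wy": 0, "wz": 0, "fingers": -1}, {"dx": 0, "dy": 0, "dz": 0, "wx": 0, "wy": 0, "wz": 0, "fingers": 1}, {"dx": -18, "dy": -36, "dz": 0, "wx": 0, "wy": 0, "wz": 0, "fingers": 1}, {"dx": -18, "dy": -36, "dz": 0, "wx": 0, "wy": 0, "wz": 0, "fingers": 1}, {"dx": -18, "dy": -36, "dz": 0, "wx": 0, "wy": 0, "wz": 0, "fingers": 1}, {"dx": 0, "dy": 0, "dz": 0, "wx": 0, "wy": 0, "wz": 0, "fingers": 1}]'

```text
time: 9.55
position: [0.4441, -0.0564, 0.0894]
orientation: [0.652, 0.758, -0.002, -0.003]
contact_force: [-1.0, 0.4, -0.1]
opening: 0.661
gripper_force: 0.0
```

```bash
python3 -c "
from h import *
st=ctrl.read_state(); print(cr(st['position']),st['opening'],st['time'])
plan(w(-137,0,31),6)"
```

```text
[-144.80528059    0.14991983   89.41363838] 0.6613846964303526 9.55
turn [-0.007 -0.001 -0.001] now [-1.448e+02  1.000e-01  8.940e+01]
0 [-0.0, 1.4, 9.7] 0
1 [-0.0, 1.4, 9.7] 0
2 [-0.1, 1.3, 9.7] 0
3 [-0.0, 1.4, 9.8] 0
4 [-0.1, 1.3, 9.7] 0
5 [-0.0, 1.4, 9.8] 0
```

jog_arm --series '[{"dx": 0, "dy": 0, "dz": 0, "wx": 0, "wy": 0, "wz": 0, "fingers": 1}, {"dx": 0, "dy": 0, "dz": 0, "wx": 0, "wy": 0, "wz": 0, "fingers": 1}, {"dx": 0, "dy": 0, "dz": 0, "wx": 0, "wy": 0, "wz": 0, "fingers": 1}, {"dx": 0, "dy": 0, "dz": 0, "wx": 0, "wy": 0, "wz": 0, "fingers": 1}, {"dx": 0, "dy": 0, "dz": 0, "wx": 0, "wy": 0, "wz": 0, "fingers": 1}, {"dx": 0, "dy": 0, "dz": 0, "wx": 0, "wy": 0, "wz": 0, "fingers": 1}, {"dx": 0, "dy": 0, "dz": 0, "wx": 0, "wy": 0, "wz": 0, "fingers": 1}, {"dx": 0, "dy": 0, "dz": 0, "wx": 0, "wy": 0, "wz": 0, "fingers": 1}]'

```text
time: 10.22
position: [0.4515, -0.055, 0.0905]
orientation: [0.652, 0.758, -0.0, -0.0]
contact_force: [1.1, -0.1, -0.3]
opening: 0.074
gripper_force: 0.0
```

jog_arm --series '[{"dx": 0, "dy": 0, "dz": 10, "wx": 0, "wy": 0, "wz": 0, "fingers": 1}, {"dx": 0, "dy": 0, "dz": 15, "wx": 0, "wy": 0, "wz": 0, "fingers": 1}, {"dx": 0, "dy": 2, "dz": 15, "wx": 0, "wy": 0, "wz": 0, "fingers": 1}, {"dx": 0, "dy": 2, "dz": 12, "wx": 0, "wy": 0, "wz": 0, "fingers": 1}, {"dx": 0, "dy": 2, "dz": 7, "wx": 0, "wy": 0, "wz": 0, "fingers": 1}, {"dx": 0, "dy": 0, "dz": 0, "wx": 0, "wy": 0, "wz": 0, "fingers": 1}]'

```text
time: 10.72
position: [0.4565, -0.0541, 0.0299]
orientation: [0.652, 0.758, -0.001, -0.001]
contact_force: [-0.0, 0.2, -0.1]
opening: 0.007
gripper_force: 0.0
```

```bash
python3 -c "
from h import *
st=ctrl.read_state(); print(cr(st['position']),st['opening'],st['time'])
s=snapshot('side'); c=(cloud(s)-O)@np.stack([U,V,[0,0,1]],1)*1e3
k=(abs(c[...,1])<40)&(c[...,0]<60)&(c[...,0]>-170)&(c[...,2]>14)&(c[...,2]<70)
q=c[k]
for a in range(-170,60,10):
    r=q[(q[:,0]>=a)&(q[:,0]<a+10)]
    if len(r)>3: print(a,len(r),np.percentile(r[:,1],[4,96]).round(),np.percentile(r[:,2],[4,96]).round())
cv2.imwrite('pics/p3.png',cv2.resize(s['pixels'][90:250,190:400,::-1],None,fx=3,fy=3,interpolation=3))
"
```

```text
[-132.22034431    0.55899957   29.94422822] 0.006501347145456119 10.7167
-150 55 [-8. 12.] [23. 68.]
-140 52 [ 7. 12.] [16. 67.]
-130 50 [ 7. 12.] [20. 68.]
-120 5 [ 9. 11.] [53. 65.]
-110 63 [-17.  22.] [17. 50.]
-100 48 [-4. 23.] [20. 51.]
-90 61 [-38.  23.] [22. 51.]
-80 53 [-9. 21.] [19. 50.]
-70 50 [-27.  21.] [20. 51.]
-60 56 [-26.  22.] [19. 51.]
-50 52 [-28.  22.] [23. 51.]
-40 56 [-27.  22.] [19. 50.]
-30 52 [-26.  22.] [21. 50.]
-20 56 [-27.  21.] [21. 51.]
-10 48 [-27.  22.] [15. 50.]
0 53 [-31.  21.] [20. 50.]
10 54 [-28.  20.] [18. 51.]
20 51 [-25.  22.] [20. 50.]
30 51 [-28.  21.] [21. 51.]
40 26 [-29.  22.] [23. 51.]
50 17 [-30.   6.] [28. 40.]
```

View pics/p3.png

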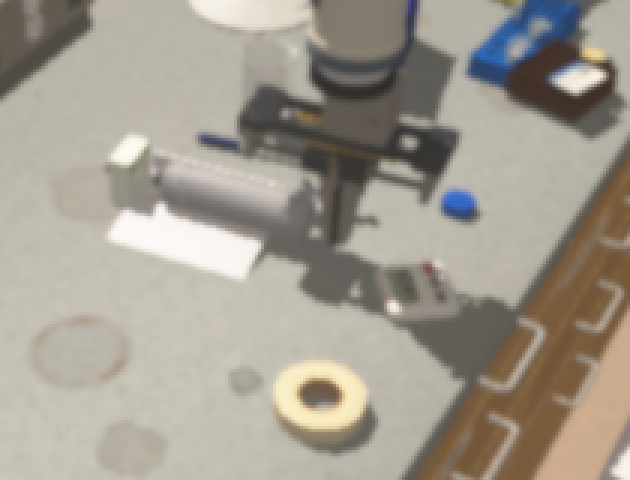

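The crop shows the cartridge seated in the V, with its spigot at (155,172) short of the block and the closed fingers just behind its near end (330,215). Next I push it in.

jog_arm --series '[{"dx": 0, "dy": 4, "dz": 0, "wx": 0, "wy": 0, "wz": 0, "fingers": 1}, {"dx": 0, "dy": 4, "dz": 0, "wx": 0, "wy": 0, "wz": 0, "fingers": 1}, {"dx": 0, "dy": 4, "dz": 0, "wx": 0, "wy": 0, "wz": 0, "fingers": 1}, {"dx": 0, "dy": 4, "dz": 0, "wx": 0, "wy": 0, "wz": 0, "fingers": 1}, {"dx": 0, "dy": 4, "dz": 0, "wx": 0, "wy": 0, "wz": 0, "fingers": 1}, {"dx": 0, "dy": 4, "dz": 0, "wx": 0, "wy": 0, "wz": 0, "fingers": 1}, {"dx": 0, "dy": 4, "dz": 0, "wx": 0, "wy": 0, "wz": 0, "fingers": 1}, {"dx": 0, "dy": 2, "dz": 0, "wx": 0, "wy": 0, "wz": 0, "fingers": 1}]'

```text
time: 11.43
position: [0.4876, -0.0497, 0.0317]
orientation: [0.652, 0.758, 0.0, 0.0]
contact_force: [-2.7, 0.1, 1.7]
opening: 0.004
gripper_force: 1.2
```

jog_arm --series '[{"dx": 0, "dy": 2, "dz": 0, "wx": 0, "wy": 0, "wz": 0, "fingers": 1}, {"dx": 0, "dy": 2, "dz": 0, "wx": 0, "wy": 0, "wz": 0, "fingers": 1}, {"dx": 0, "dy": 1, "dz": 0, "wx": 0, "wy": 0, "wz": 0, "fingers": 1}]'

```text
time: 11.68
position: [0.492, -0.049, 0.0315]
orientation: [0.652, 0.758, -0.0, -0.0]
contact_force: [-2.3, 0.2, 0.5]
opening: 0.007
gripper_force: 1.1
```

jog_arm --series '[{"dx": 0, "dy": 1, "dz": 0, "wx": 0, "wy": 0, "wz": 0, "fingers": 1}, {"dx": 0, "dy": 1, "dz": 0, "wx": 0, "wy": 0, "wz": 0, "fingers": 1}]'

```text
time: 11.85
position: [0.4937, -0.0487, 0.0315]
orientation: [0.652, 0.758, -0.0, -0.0]
contact_force: [-2.2, -0.0, 1.1]
opening: -0.001
gripper_force: 1.2
```

```bash
cat >> h.py <<'E'
def ends():
    st=ctrl.read_state(); print(cr(st['position']).round(1),'t',st['time'],'F',st['contact_force'].round(1))
    s=snapshot('side'); c=(cloud(s)-O)@np.stack([U,V,[0,0,1]],1)*1e3
    q=c[(c[...,1]>14)&(c[...,1]<26)&(c[...,2]>20)&(c[...,2]<45)&(c[...,0]>-130)&(c[...,0]<90)]
    x=np.sort(q[:,0]); print('x ends of body',x[:6].round(1),x[-6:].round(1),np.percentile(q,95,0).round(1))
    return s
E
python3 -c "
from h import *
ends()"
```

```text
[-94.6   0.4  31.5] t 11.85 F [-2.2 -0.   1.1]
x ends of body [-80.6 -80.  -79.9 -79.8 -79.7 -79.2] [87.7 88.1 88.6 89.2 89.3 89.6] [79.8 22.7 43.3]
```

jog_arm --series '[{"dx": 0, "dy": 1, "dz": 0, "wx": 0, "wy": 0, "wz": 0, "fingers": 1}, {"dx": 0, "dy": 1, "dz": 0, "wx": 0, "wy": 0, "wz": 0, "fingers": 1}, {"dx": 0, "dy": 1, "dz": 0, "wx": 0, "wy": 0, "wz": 0, "fingers": 1}, {"dx": 0, "dy": 0, "dz": 0, "wx": 0, "wy": 0, "wz": 0, "fingers": 1}]'

```text
time: 12.23
position: [0.4971, -0.0482, 0.0316]
orientation: [0.652, 0.758, 0.0, 0.0]
contact_force: [-0.6, -1.0, -0.4]
opening: 0.001
gripper_force: 0.5
```

jog_arm --series '[{"dx": 0, "dy": 1, "dz": 0, "wx": 0, "wy": 0, "wz": 0, "fingers": 1}, {"dx": 0, "dy": 0, "dz": 0, "wx": 0, "wy": 0, "wz": 0, "fingers": 1}]'

```text
time: 12.4
position: [0.4979, -0.0481, 0.0316]
orientation: [0.652, 0.758, 0.0, 0.0]
contact_force: [-0.9, -0.7, 1.0]
opening: 0.007
gripper_force: 0.7
```

jog_arm --series '[{"dx": 0, "dy": 1, "dz": 0, "wx": 0, "wy": 0, "wz": 0, "fingers": 1}, {"dx": 0, "dy": 0, "dz": 0, "wx": 0, "wy": 0, "wz": 0, "fingers": 1}]'

```text
time: 12.57
position: [0.4989, -0.048, 0.0316]
orientation: [0.652, 0.758, 0.0, 0.0]
contact_force: [-2.2, 0.0, -0.2]
opening: 0.004
gripper_force: 0.8
```

```bash
python3 -c "
from h import *
ends()"
```

```text
[-89.3   0.3  31.6] t 12.5667 F [-2.2  0.  -0.2]
x ends of body [-89.  -75.2 -75.1 -75.  -74.7 -74.6] [86.2 86.4 87.  87.7 88.  89.9] [80.4 22.4 43.3]
```

Nearly home; I'll push on until the force rises.

jog_arm --series '[{"dx": 0, "dy": 1, "dz": 0, "wx": 0, "wy": 0, "wz": 0, "fingers": 1}, {"dx": 0, "dy": 0, "dz": 0, "wx": 0, "wy": 0, "wz": 0, "fingers": 1}]'

```text
time: 12.78
position: [0.4999, -0.0478, 0.0316]
orientation: [0.652, 0.758, 0.0, 0.0]
contact_force: [-1.5, -0.2, -0.4]
opening: 0.009
gripper_force: 0.8
```

jog_arm --series '[{"dx": 0, "dy": 1, "dz": 0, "wx": 0, "wy": 0, "wz": 0, "fingers": 1}, {"dx": 0, "dy": 0, "dz": 0, "wx": 0, "wy": 0, "wz": 0, "fingers": 1}]'

```text
time: 12.95
position: [0.501, -0.0476, 0.0316]
orientation: [0.652, 0.758, 0.0, 0.0]
contact_force: [-0.4, -0.1, -0.3]
opening: 0.003
gripper_force: 0.8
```

jog_arm --series '[{"dx": 0, "dy": 1, "dz": 0, "wx": 0, "wy": 0, "wz": 0, "fingers": 1}, {"dx": 0, "dy": 0, "dz": 0, "wx": 0, "wy": 0, "wz": 0, "fingers": 1}]'

```text
time: 13.12
position: [0.5014, -0.0475, 0.0315]
orientation: [0.652, 0.758, -0.0, -0.0]
contact_force: [-2.9, -1.5, 2.0]
opening: 0.004
gripper_force: 1.9
```

jog_arm --series '[{"dx": 0, "dy": 1, "dz": 0, "wx": 0, "wy": 0, "wz": 0, "fingers": 1}, {"dx": 0, "dy": 0, "dz": 0, "wx": 0, "wy": 0, "wz": 0, "fingers": 1}]'

```text
time: 13.28
position: [0.5014, -0.0474, 0.0314]
orientation: [0.652, 0.758, -0.001, -0.001]
contact_force: [-7.0, -1.9, 4.2]
opening: 0.006
gripper_force: 3.6
```

```bash
python3 -c "
from h import *
ends()"
```

```text
[-86.8   0.5  31.4] t 13.2833 F [-7.  -1.9  4.2]
x ends of body [-72.3 -72.2 -71.5 -71.5 -71.3 -70.8] [87.3 87.7 88.6 88.9 89.7 90. ] [79.9 22.6 43.8]
```

jog_arm --series '[{"dx": 0, "dy": -12, "dz": 0, "wx": 0, "wy": 0, "wz": 0, "fingers": 1}, {"dx": 0, "dy": -15, "dz": 0, "wx": 0, "wy": 0, "wz": 0, "fingers": 1}, {"dx": 0, "dy": -10, "dz": -20, "wx": 0, "wy": 0, "wz": 0, "fingers": 1}, {"dx": 0, "dy": 0, "dz": -25, "wx": 0, "wy": 0, "wz": 0, "fingers": 1}, {"dx": -30, "dy": 0, "dz": 0, "wx": 0, "wy": 0, "wz": 0, "fingers": 1}, {"dx": -35, "dy": 0, "dz": 0, "wx": 0, "wy": 0, "wz": 0, "fingers": 1}, {"dx": -30, "dy": 0, "dz": 0, "wx": 0, "wy": 0, "wz": 0, "fingers": 1}, {"dx": 0, "dy": 0, "dz": 0, "wx": 0, "wy": 0, "wz": 0, "fingers": 1}]'

```text
time: 14.0
position: [0.4823, -0.151, 0.0774]
orientation: [0.653, 0.757, 0.001, 0.002]
contact_force: [0.1, 0.6, 0.3]
opening: 0.006
gripper_force: 0.0
```

```bash
python3 -c "
from h import *
s=ends(); P=cloud(s); c=(P-O)@np.stack([U,V,[0,0,1]],1)*1e3
cv2.imwrite('pics/p4.png',cv2.resize(s['pixels'][90:250,190:400,::-1],None,fx=3,fy=3,interpolation=3))
q=c[(c[...,2]>20)&(c[...,2]<42)&(c[...,0]>-160)&(c[...,0]<-74)&(c[...,1]<-30)&(c[...,1]>-100)]
print(len(q)); print(q[np.argsort(q[:,0])][::max(1,len(q)//15)].round(0).tolist())
def ctr(a,r=42):
    f=np.radians(a-90);a=np.radians(a); n=np.array([np.cos(f),np.sin(f)])
    return np.array([-84,-44])+r*np.array([np.cos(a),np.sin(a)])-(5+14*abs(n[0])+10*abs(n[1]))*n
for a in range(215,85,-8): print(a,ctr(a).round(0).tolist(),end=' ')
print(ctr(90))
"
```

```text
[-121.2  -99.1   77.4] t 14.0 F [0.1 0.6 0.3]
x ends of body [-73.  -72.8 -72.1 -71.8 -71.5 -71.2] [87.  87.2 87.5 87.8 89.1 89.9] [80.7 22.5 43.3]
111
[[-138.0, -64.0, 36.0], [-135.0, -62.0, 36.0], [-131.0, -59.0, 30.0], [-127.0, -60.0, 32.0], [-122.0, -57.0, 32.0], [-117.0, -54.0, 29.0], [-113.0, -55.0, 34.0], [-108.0, -51.0, 32.0], [-103.0, -57.0, 34.0], [-98.0, -45.0, 33.0], [-94.0, -56.0, 32.0], [-91.0, -38.0, 32.0], [-88.0, -54.0, 31.0], [-86.0, -34.0, 37.0], [-83.0, -36.0, 27.0], [-80.0, -37.0, 22.0]]
215 [-106.0, -85.0] 207 [-112.0, -81.0] 199 [-118.0, -76.0] 191 [-122.0, -69.0] 183 [-125.0, -62.0] 175 [-127.0, -56.0] 167 [-129.0, -52.0] 159 [-130.0, -47.0] 151 [-131.0, -42.0] 143 [-130.0, -36.0] 135 [-129.0, -30.0] 127 [-127.0, -24.0] 119 [-124.0, -18.0] 111 [-119.0, -13.0] 103 [-114.0, -8.0] 95 [-107.0, -4.0] 87 [-101.0, -1.0] [-103.   -2.]
```

View pics/p4.png

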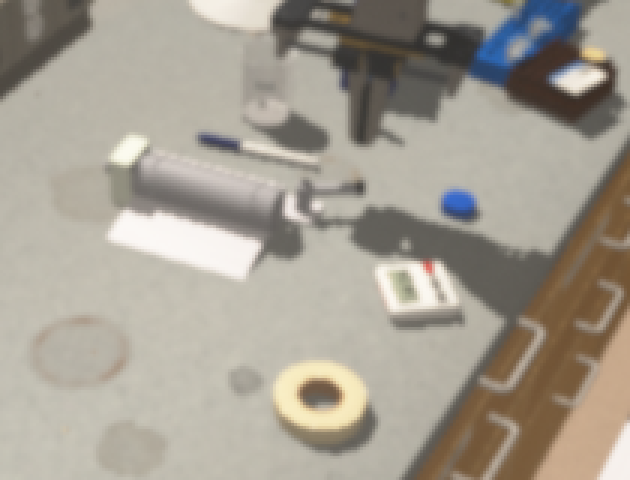

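The crop shows the cartridge against the block, the open keeper tip at (355,187), and the fingers above and behind it at (362,130) with a clear drop. Next I lower and sweep the arm round.

jog_arm --series '[{"dx": 0, "dy": 0, "dz": 15, "wx": 0, "wy": 0, "wz": 0, "fingers": 1}, {"dx": 0, "dy": 0, "dz": 20, "wx": 0, "wy": 0, "wz": 0, "fingers": 1}, {"dx": 0, "dy": 0, "dz": 10, "wx": 0, "wy": 0, "wz": 0, "fingers": 1}, {"dx": 6, "dy": 0, "dz": 0, "wx": 0, "wy": 0, "wz": 0, "fingers": 1}, {"dx": 8, "dy": 0, "dz": 0, "wx": 0, "wy": 0, "wz": 0, "fingers": 1}, {"dx": 6, "dy": 0, "dz": 0, "wx": 0, "wy": 0, "wz": 0, "fingers": 1}, {"dx": 6, "dy": 0, "dz": 0, "wx": 0, "wy": 0, "wz": 0, "fingers": 1}, {"dx": 6, "dy": -2, "dz": 0, "wx": 0, "wy": 0, "wz": 0, "fingers": 1}]'

```text
time: 14.72
position: [0.4744, -0.1147, 0.0324]
orientation: [0.652, 0.758, 0.0, 0.001]
contact_force: [1.2, -0.4, 0.1]
opening: 0.003
gripper_force: 0.5
```

```bash
python3 -c "
from h import *
s=ends()"
```

```text
[-123.6  -62.    32.4] t 14.7167 F [ 1.2 -0.4  0.1]
x ends of body [-72.7 -72.2 -71.9 -71.9 -71.5 -71.3] [87.4 87.6 88.2 88.5 89.  89.2] [80.2 22.6 43.4]
```

jog_arm --series '[{"dx": 6, "dy": -3, "dz": 0, "wx": 0, "wy": 0, "wz": 0, "fingers": 1}, {"dx": 5, "dy": -2, "dz": 0, "wx": 0, "wy": 0, "wz": 0, "fingers": 1}, {"dx": 5, "dy": -1, "dz": 0, "wx": 0, "wy": 0, "wz": 0, "fingers": 1}, {"dx": 4, "dy": -1, "dz": 0, "wx": 0, "wy": 0, "wz": 0, "fingers": 1}, {"dx": 6, "dy": 1, "dz": 0, "wx": 0, "wy": 0, "wz": 0, "fingers": 1}, {"dx": 6, "dy": 1, "dz": 0, "wx": 0, "wy": 0, "wz": 0, "fingers": 1}, {"dx": 6, "dy": 2, "dz": 0, "wx": 0, "wy": 0, "wz": 0, "fingers": 1}, {"dx": 6, "dy": 3, "dz": 0, "wx": 0, "wy": 0, "wz": 0, "fingers": 1}]'

```text
time: 15.43
position: [0.4666, -0.0713, 0.0315]
orientation: [0.652, 0.758, -0.0, -0.0]
contact_force: [0.8, -2.0, 0.3]
opening: 0.001
gripper_force: 0.8
```

```bash
python3 -c "
from h import *
s=ends(); c=(cloud(s)-O)@np.stack([U,V,[0,0,1]],1)*1e3
cv2.imwrite('pics/p5.png',cv2.resize(s['pixels'][120:220,240:360,::-1],None,fx=5,fy=5,interpolation=3))"
```

```text
[-124.8  -17.9   31.5] t 15.4333 F [ 0.8 -2.   0.3]
x ends of body [-72.8 -72.5 -72.3 -72.  -71.6 -71.5] [86.9 87.  88.8 89.2 89.4 89.5] [79.8 22.4 43.1]
```

View pics/p5.png

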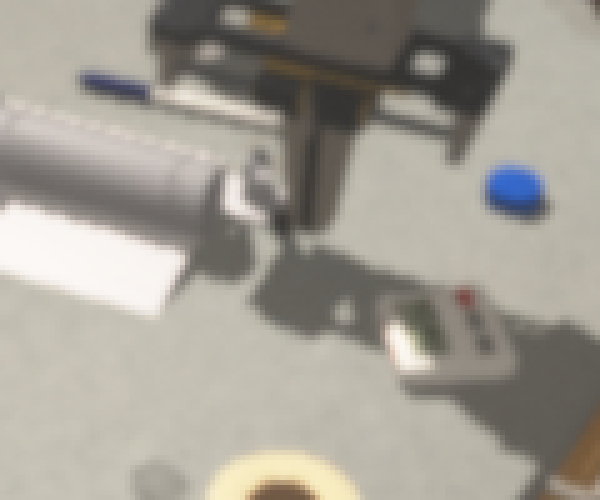

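The arm's black tip (280,220) is now ahead of the finger and well round. I'll finish the arc.

jog_arm --series '[{"dx": 5, "dy": 5, "dz": 0, "wx": 0, "wy": 0, "wz": 0, "fingers": 1}, {"dx": 5, "dy": 5, "dz": 0, "wx": 0, "wy": 0, "wz": 0, "fingers": 1}, {"dx": 4, "dy": 6, "dz": 0, "wx": 0, "wy": 0, "wz": 0, "fingers": 1}, {"dx": 2, "dy": 4, "dz": 0, "wx": 0, "wy": 0, "wz": 0, "fingers": 1}, {"dx": 0, "dy": 1, "dz": 0, "wx": 0, "wy": 0, "wz": 0, "fingers": 1}, {"dx": 0, "dy": 0, "dz": 0, "wx": 0, "wy": 0, "wz": 0, "fingers": 1}]'

```text
time: 15.98
position: [0.4859, -0.0527, 0.0316]
orientation: [0.652, 0.758, 0.0, 0.0]
contact_force: [0.2, 0.1, 0.5]
opening: 0.003
gripper_force: 0.0
```

jog_arm --series '[{"dx": 0, "dy": 1, "dz": 0, "wx": 0, "wy": 0, "wz": 0, "fingers": 1}, {"dx": 0, "dy": 1, "dz": 0, "wx": 0, "wy": 0, "wz": 0, "fingers": 1}]'

```text
time: 16.15
position: [0.487, -0.0527, 0.0315]
orientation: [0.652, 0.758, -0.0, -0.0]
contact_force: [-1.1, 0.7, -0.1]
opening: 0.006
gripper_force: 0.5
```

jog_arm --series '[{"dx": 0, "dy": 1, "dz": 0, "wx": 0, "wy": 0, "wz": 0, "fingers": 1}, {"dx": 0, "dy": 0, "dz": 0, "wx": 0, "wy": 0, "wz": 0, "fingers": 1}]'

```text
time: 16.32
position: [0.4879, -0.0526, 0.0315]
orientation: [0.652, 0.758, -0.0, -0.0]
contact_force: [-1.2, 0.1, 0.6]
opening: 0.003
gripper_force: 0.8
```

```bash
python3 -c "
from h import *
s=ends()"
```

```text
[-100.9   -2.6   31.5] t 16.3167 F [-1.2  0.1  0.6]
x ends of body [-87.3 -86.8 -86.7 -84.5 -84.  -83.6] [87.6 87.7 88.3 89.6 89.7 89.8] [81.  22.8 43.2]
```

Push on until the stop is felt.

jog_arm --series '[{"dx": 0, "dy": 1, "dz": 0, "wx": 0, "wy": 0, "wz": 0, "fingers": 1}, {"dx": 0, "dy": 1, "dz": 0, "wx": 0, "wy": 0, "wz": 0, "fingers": 1}, {"dx": 0, "dy": 0, "dz": 0, "wx": 0, "wy": 0, "wz": 0, "fingers": 1}]'

```text
time: 16.62
position: [0.4882, -0.0524, 0.0313]
orientation: [0.652, 0.758, -0.001, -0.002]
contact_force: [-8.4, -2.0, 5.9]
opening: 0.006
gripper_force: 4.4
```

jog_arm --series '[{"dx": 0, "dy": 1, "dz": 0, "wx": 0, "wy": 0, "wz": 0, "fingers": 1}, {"dx": 0, "dy": 1, "dz": 0, "wx": 0, "wy": 0, "wz": 0, "fingers": 1}, {"dx": 0, "dy": 0, "dz": 0, "wx": 0, "wy": 0, "wz": 0, "fingers": 1}]'

```text
time: 16.87
position: [0.4884, -0.0523, 0.0312]
orientation: [0.652, 0.758, -0.002, -0.003]
contact_force: [-13.5, -3.4, 11.2]
opening: 0.006
gripper_force: 7.5
```

The keeper is at its stop. I'll hold briefly, back off, rise and check.

jog_arm --series '[{"dx": 0, "dy": 0, "dz": 0, "wx": 0, "wy": 0, "wz": 0, "fingers": 1}, {"dx": 0, "dy": -6, "dz": 0, "wx": 0, "wy": 0, "wz": 0, "fingers": 1}, {"dx": 0, "dy": -15, "dz": 0, "wx": 0, "wy": 0, "wz": 0, "fingers": 1}, {"dx": 0, "dy": -15, "dz": 0, "wx": 0, "wy": 0, "wz": 0, "fingers": 1}, {"dx": 0, "dy": 0, "dz": -35, "wx": 0, "wy": 0, "wz": 0, "fingers": 1}, {"dx": 0, "dy": -5, "dz": -40, "wx": 0, "wy": 0, "wz": 0, "fingers": 1}, {"dx": 0, "dy": -5, "dz": -40, "wx": 0, "wy": 0, "wz": 0, "fingers": 1}, {"dx": 0, "dy": 0, "dz": 0, "wx": 0, "wy": 0, "wz": 0, "fingers": 1}]'

```text
time: 17.53
position: [0.4505, -0.0596, 0.1531]
orientation: [0.652, 0.758, 0.003, 0.005]
contact_force: [2.0, 0.4, 0.1]
opening: 0.009
gripper_force: 0.0
```

```bash
python3 -c "
from h import *
s=ends(); c=(cloud(s)-O)@np.stack([U,V,[0,0,1]],1)*1e3
q=c[(c[...,2]>22)&(c[...,2]<42)&(c[...,0]>-110)&(c[...,0]<-77)&(c[...,1]<40)&(c[...,1]>-60)]
for a in range(-60,40,10):
  r=q[(q[:,1]>=a)&(q[:,1]<a+10)]; print(a,len(r),r.mean(0).round(1) if len(r) else '')
cv2.imwrite('pics/p6.png',cv2.resize(s['pixels'][120:220,200:360,::-1],None,fx=5,fy=5,interpolation=3))"
```

```text
[-138.9   -3.9  153.1] t 17.5333 F [2.  0.4 0.1]
x ends of body [-87.7 -86.2 -85.4 -84.4 -84.  -84. ] [86.8 87.3 87.4 88.9 89.4 89.7] [80.5 22.4 43.5]
-60 0 
-50 15 [-85.7 -42.4  35.1]
-40 13 [-84.5 -36.   33.3]
-30 8 [-85.4 -25.9  31.2]
-20 9 [-84.1 -15.6  33.1]
-10 10 [-84.4  -5.3  31.9]
0 9 [-84.1   6.   33.5]
10 14 [-84.4  14.4  29.5]
20 0 
30 0
```

View pics/p6.png

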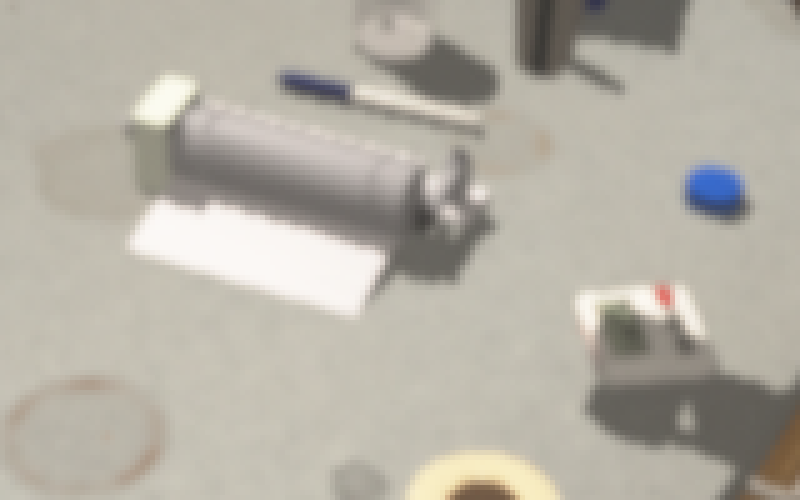

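The picture shows the arm lying across behind the cartridge's near end (420–470,190), at x = -84 along +y as specified. The body is against the block and the robot is clear.

```bash
python3 -c "
from h import *
print(ctrl.sign_off())"
```

```text
the job is handed in; nothing more can be done
None
```

The job is handed in: the cartridge rolled into the V, its spigot is pushed home to the stop, the keeper arm is shut behind it, and the robot stands clear at about 17.5 s of the 66 s; sign-off returned no verdict.

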